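Turn the sample carousel and present the heavier canister

ROBOT

A 6-joint arm with a two-finger parallel gripper is mounted at the origin on a cart in front of the work surface, level with it; the furniture and walls round the work are solid. World frame = base frame: x ahead of the robot, y to its left, z up, the work surface at z = 0. Lengths are in m, angles in rad, forces in N, time in s.
With the tool pointing down it reaches from about 0.35 to 0.85 m from the base axis. Payload 8.1 kg.
Tool frame: the origin (TCP) lies midway between the tips of the shut fingers; the grasp point (between the pads) lies 19 mm behind it; z points along the fingers, y is the line along which they close (so a half turn about z gives the same grasp; the last joint's range is limited). The gripper opens to 85 mm and grips with 20 to 120 N. Pads are 22 mm wide; open, the fingers measure 114 mm over their backs; the gripper's body (76 mm by 85 mm) begins 54 mm behind the grasp point. The pads swing forward as they close: fully open they stand 13 mm farther back than shut.
Start: joints at [-1.25, 0.13, 1.488, -0, 1.523, -0.085], TCP at [0.237, -0.551, 0.231] pointing down, gripper open.
Joint ranges: [-2.96, 2.96], [-0.89, 2.26], [0.02, 2.5], [-1.34, 4.48], [0, 2.73], [-2.66, 2.66]. Speed limits (rad/s): [2.39, 2.39, 2.79, 3.14, 3.14, 3.14].

INTERFACE

Orientations are given as a rotation vector (axis times angle).
In Python, from cell import bot gives the robot as it stands.
- The arm moves only by the tool play_rows, never from a script. Its argument "targets" is a list of rows, each a list of 7 numbers: the shift along the tool's x, y, z in m, then the turn, a rotation vector about the tool's x, y, z in rad, then the opening, from -1 (shut) to 1 (fully open). In form: [[x, y, z, wx, wy, wz, gripper], ...]. A call has 1 to 12 rows; each row shifts and turns the commanded pose from where the row before left it, along the tool's axes as they then stand; what a row does not reach is not made up. A row lasts 1/8 s, in which the tool goes at most 62.5 mm and 10.7 degrees, less where a joint would pass 70% of its speed; a pose out of reach is approached as far as the arm can. A call is refused whole if a number of a shift passes 0.0625 or a number of a turn 0.188, either way. A call with a gripper value outside its range is refused whole. The fingers move at their own pace and stop on an object; "squeeze" is the grip in N (left out, the last holds). Time passes only in rows, so rows that do not move let the fingers close. It gives the time, the measured TCP pose, the force, the opening and the grip force at its end, in the units of the state.
- bot.observe(): the state, without advancing time (a new reading comes with each control period).
- bot.grab_frame(name): name is "side" or "top" or "wrist"; returns a dict with "pixels" (480x640x3 uint8, red, green, blue), "K" (3x3 intrinsics, pixels), "view" (4x4, takes a point from world to camera coordinates). Camera axes: x right, y down, z forward; pixel columns grow to the right and rows downward; lengths in m; the calibration is good to about 2 mm. The wrist camera is an equidistant fisheye: a pixel r from the principal point sees the ray r / f radians off the axis. A picture is of the moment at which its call begins. There is no depth.
- bot.close_job(): hands the job in; it is judged then, once.
Trained networks look in the newest picture that a camera, given by its name, has taken for a name from the list of things; names that differ only in an ending like _2 or _b are one class to them, and where a whole thing is asked for, a point or a joint stands for the part that bears it (a point fixed in the world has none). Each returns a list of dicts, best first, with "score" (0 to 1); they miss things now and then, are a little off and sometimes report something else, mostly with a low value. They report only what shows in the picture. A call takes as long as a camera call. They do not tell look-alikes from the thing itself.
- bot.look_for(camera, name): "xy" ([column, row] in pixels, amid what is visible of it).
- bot.silhouettes(camera, name): "pixels" (480x640 bool, what is visible of it) and "xy" ([column, row] in pixels, amid what is visible of it).
The state is a dict: "time": time; "q": joint angles; "dq": joint speeds; "effort": joint torques, N m; "tcp_pos": TCP position; "tcp_rot": TCP orientation; "wrist_force": force on the tool from outside, world axes, zero at the start; "ft_torque": the same for the moment, N m; "width": opening from 0.0 (shut) to 1.0 (fully open); "finger_force": force on a finger pad.
Only numpy, scipy, OpenCV 4.12 (cv2) and the standard library are available. Lean on these libraries where they do the work, as an engineer would, in place of code of your own. Each camera call takes 0.05 s, during which the arm holds its last target. There are 200 camera calls.

TASK

Turn the sample carousel (it has an upright post for turning) a quarter turn clockwise until it clicks into its index position, so that both capped canisters stand clear of the cover on the robot's side. Lift the left canister a few centimetres, clear of its nest, to feel its weight and set it back upright in its nest, then lift the right one likewise; find out in this way which is heavier, and see that the lighter one ends up back in its own nest. Finish while holding the heavier canister still and upright in the gripper, about 10 cm above the middle of the enamelled kidney dish, keep the canisters upright throughout and leave the dish and the other things where they are.

Things in the scene. Friction and masses are not known exactly. Their poses are not given: they have to be found in the camera images.
- carousel (a joint): angle of the carousel's aluminium disc (210 mm across, top face 36 mm above the table) about the upright axis of carousel_base. Grows clockwise seen from above: 0 at the start, 1.571 in the wanted index position; both are firm end stops. An over-centre spring pulls the disc onto the nearer stop (tipping over at 0.785) with up to 0.12 N m and holds it there
- carousel_base: grey round foot, 236 mm across, fixed; origin on the turning axis at table height, x away from the robot, y left at yaw 0 (yaw up to 0.3 either way). A grey cover (roof top 126 mm above the table, 2 outer walls) hides the far right quarter, x 15 to 125 mm, y -15 to -125 mm, open to front and left.
- post_top (a point): centre of the top of the round upright steel turning post on the disc: 13 mm thick, 62 mm high (top 98 mm above the table), 75 mm from the turning axis; on the front left diagonal of the carousel at the start, on the far left diagonal after the quarter turn. It can turn between the fingers. Moves with the disc
- nest_left (a point): centre of the floor of the nest of canister_left, on the disc's top face, 36 mm above the table, 75 mm from the axis; the nest is a grey ring 42 mm inside, 49 mm outside, 10 mm high. Moves with the disc: front right at the start, front left after the quarter turn
- nest_right (a point): the same for canister_right: under the cover (far right) at the start, front right after the quarter turn. A third, empty nest on the disc is not used
- canister_left: round canister, aluminium with a black cap of the same width, 36 mm across, 72 mm high, origin at the centre of its underside, z up its axis; stands in nest_left (left as seen from the robot after the turn). Grasp it round the wall from above. Both look alike; one weighs about 130 g, the other about 310 g (10 percent either way), either may be the heavier. Its load has 2 mm of play
- canister_right: the other canister, same shape, in nest_right (the right nest as seen from the robot after the turn)
- dish: cream enamelled kidney dish with a dark rim, 125 x 259 x 44 mm, loose, lying with its length roughly away from the robot, to the left or the right of the carousel; origin at the centre of its underside, rim 44 mm above the table
- carton: bystander: loose cardboard carton, 55 x 82 x 32 mm, origin at the centre of its underside; on the other side of the carousel than the dish
- beaker: bystander: small glass beaker, 45 mm across, 57 mm high, behind the carousel; origin at the centre of its underside
- petri: bystander: covered glass petri dish, 74 mm across, 18 mm high, origin at the centre of its underside
Mind the look-alikes: they are no part of the job. Leave any green look-alike of the canister_left alone.

How it is judged:
On the way, in this order (a step that is already met when the one before it is completed fails the run):
1. the carousel is turned a quarter turn and rests in its index position with both canisters seated in it (value of joint carousel between 1.49 and 1.65 rad and velocity of joint carousel between -0.1 and 0.1 rad/s and horizontal distance between canister_left and nest_left below 0.008 m and z of canister_left in the frame of nest_left between -0.005 and 0.005 m and angle between each of canister_left, canister_right's own z axis and vertical below 0.1 rad and horizontal distance between canister_right and nest_right below 0.008 m and z of canister_right in the frame of nest_right between -0.005 and 0.005 m), for 0.2 s.
2. the left canister is lifted clear of its nest while the right one stands in its own (z of canister_left in the frame of nest_left above 0.025 m and contact force between the fingers and canister_left above 1 N and contact force between canister_left and carousel below 0.05 N and horizontal distance between canister_right and nest_right below 0.008 m and z of canister_right in the frame of nest_right between -0.005 and 0.005 m and angle between canister_right's own z axis and vertical below 0.1 rad), for 0.2 s.
3. the left canister is back in its nest and the right one is lifted clear (z of canister_right in the frame of nest_right above 0.025 m and contact force between the fingers and canister_right above 1 N and contact force between canister_right and carousel below 0.05 N and horizontal distance between canister_left and nest_left below 0.008 m and z of canister_left in the frame of nest_left between -0.005 and 0.005 m and angle between canister_left's own z axis and vertical below 0.1 rad), for 0.2 s.
At the end, for the whole second after the job is handed in: Heavier canister gripped, still, upright (0.2 rad), underside 50 to 160 mm over the dish rim, axis within 50 mm of the dish middle, touching neither dish nor carousel; lighter one released in its own nest (8 mm, upright 0.1 rad); carousel at its index (1.49 to 1.65 rad) (value of joint carousel between 1.49 and 1.65 rad and ((horizontal distance between canister_left and dish below 0.05 m and height (world z) of canister_left between 0.094 and 0.204 m and angle between canister_left's own z axis and vertical below 0.2 rad and contact force between the fingers and canister_left above 1 N and contact force between canister_left and dish below 0.05 N and contact force between canister_left and carousel below 0.05 N and linear speed of canister_left below 0.03 m/s and horizontal distance between canister_right and nest_right below 0.008 m and z of canister_right in the frame of nest_right between -0.005 and 0.005 m and angle between canister_right's own z axis and vertical below 0.1 rad and contact force between canister_right and carousel between 0.6 and 2 N and contact force between the fingers and canister_right below 0.05 N) or (horizontal distance between canister_right and dish below 0.05 m and height (world z) of canister_right between 0.094 and 0.204 m and angle between canister_right's own z axis and vertical below 0.2 rad and contact force between the fingers and canister_right above 1 N and contact force between canister_right and dish below 0.05 N and contact force between canister_right and carousel below 0.05 N and linear speed of canister_right below 0.03 m/s and horizontal distance between canister_left and nest_left below 0.008 m and z of canister_left in the frame of nest_left between -0.005 and 0.005 m and angle between canister_left's own z axis and vertical below 0.1 rad and contact force between canister_left and carousel between 0.6 and 2 N and contact force between the fingers and canister_left below 0.05 N))); the arm keeps its last pose, push and grip.
It fails at once if the dish or a bystander is moved by more than 30 mm (distance of any of dish, carton, beaker, petri from where it was at the start of the episode above 0.03 m).
It fails at once if a canister is tipped by more than 0.5 rad (angle between any of canister_left, canister_right's own z axis and vertical above 0.5 rad).
It also fails if it takes over 72 s, if anything falls off the work surface, if the arm or the gripper's body presses on something with over 40 N, if the wrist force passes 120 N, or if a joint passes its speed limit or range.

## Working session

There is one attempt and no reset: what is moved stays moved. The work goes in short steps, Python scripts to look and compute and a tool call to move; the robot and the scene stay as the last step left them, time stands still between calls to the robot, and variables do not carry over. Pictures are saved under pics/ and viewed, at most 10 in all, crops included, and the job is handed in when it is done.

Besides the shell and the picture viewer there is one more tool, called after "Call:" as name([rows], argument=value, ...), one row to a line, values as JSON. play_rows: Moves the arm, as the interface text tells. Its arguments: {"type":"object","properties":{"targets":{"type":"array"},"squeeze":{"type":"number"}},"required":["targets"]}

```bash
ls; mkdir -p pics; python3 - <<'E'
from cell import bot
import cv2,numpy as np
s=bot.observe();print(s)
ims=[]
for c in("top","side"):
    f=bot.grab_frame(c);cv2.imwrite(f"pics/{c}0.png",f["pixels"][:,:,::-1])
    print(c,f["K"].tolist(),np.round(f["view"],4).tolist())
    for n in("carousel","carousel_base","post_top","nest_left","canister_left","dish","carton","beaker","petri"):
        print(n,[(np.round(d["xy"],1).tolist(),round(d["score"],2)) for d in bot.look_for(c,n)])
E
```

```text
pics
{'time': 0.0, 'q': array([-1.25040518e+00,  1.31156406e-01,  1.48932725e+00,  2.40645579e-06,
        1.52303783e+00, -8.54081096e-02]), 'dq': array([ 1.32045133e-03, -1.17874494e-05, -1.02670317e-03,  1.97354025e-03,
        1.80044841e-03, -6.68174423e-04]), 'effort': array([ 2.27662204e-03, -5.69398999e+01, -5.00549448e+01, -5.92312386e-07,
        1.50706322e-02,  4.53588041e-05]), 'tcp_pos': array([ 0.23668414, -0.55070855,  0.23022096]), 'tcp_rot': array([-3.07527075e+00, -6.32677097e-01,  3.51195347e-04]), 'wrist_force': array([-0.55752905, -0.28627352, -0.09944752]), 'ft_torque': array([0.01017117, 0.02808916, 0.03811813]), 'finger_force': 0.0, 'width': 1.001892142679875}
top [[603.8462033733815, 0.0, 311.02978321564075], [0.0, 603.8462033733815, 233.95812193576916], [0.0, 0.0, 1.0]] [[0.0067, -0.9999, 0.012, -0.0125], [-0.9969, -0.0076, -0.0783, 0.5602], [0.0784, -0.0114, -0.9969, 1.3944], [0.0, 0.0, 0.0, 1.0]]
carousel [([283.9, 241.6], 0.8)]
carousel_base [([296.1, 234.3], 0.97)]
post_top [([285.0, 247.8], 0.76)]
nest_left [([285.8, 243.9], 0.65)]
canister_left [([345
[... 162 characters left out ...]
23.7, 157.8], 0.55)]
petri [([403.5, 156.8], 0.71)]
side [[472.8104709546646, 0.0, 311.82575716207924], [0.0, 472.8104709546646, 237.55050095880355], [0.0, 0.0, 1.0]] [[-0.9998, -0.0143, 0.0156, 0.5472], [-0.0212, 0.6526, -0.7574, 0.0904], [0.0006, -0.7576, -0.6527, 1.1614], [0.0, 0.0, 0.0, 1.0]]
carousel [([239.6, 210.7], 0.58)]
carousel_base []
post_top [([311.1, 275.1], 0.55)]
nest_left [([314.3, 276.6], 0.88), ([330.2, 240.5], 0.63)]
canister_left [([396.4, 234.8], 0.79), ([318.0, 215.2], 0.73), ([330.7, 240.1], 0.56), ([270.7, 206.2], 0.44)]
dish [([335.2, 174.2], 0.64)]
carton [([317.6, 395.9], 0.8)]
beaker [([218.7, 317.3], 0.78), ([315.3, 274.9], 0.27)]
petri [([238.2, 208.2], 0.89)]
```

View pics/top0.png

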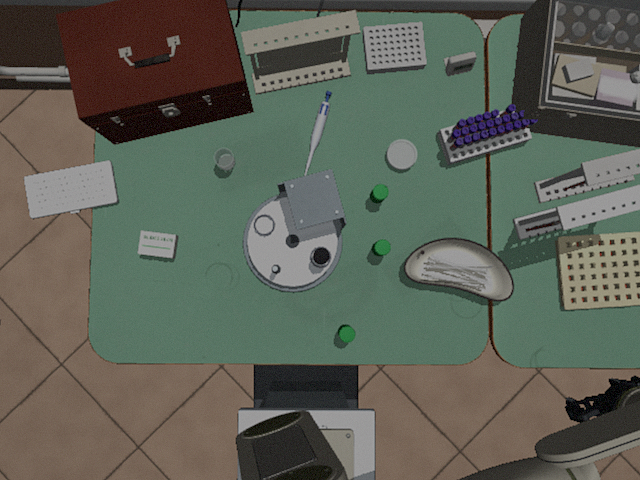

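View pics/side0.png

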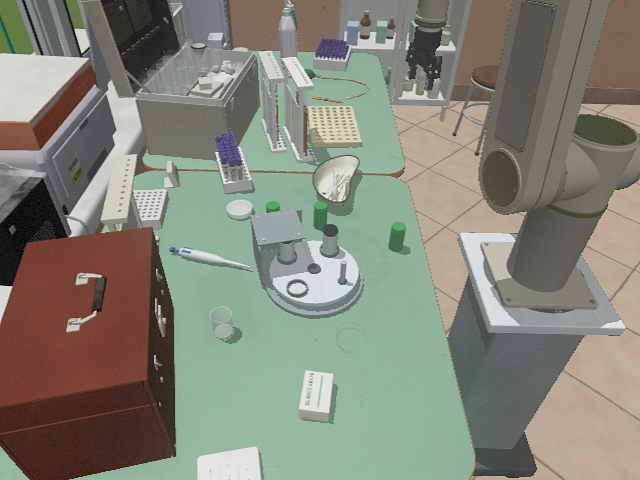

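The top view shows the carousel at about (293,241), the post at (276,268), the left canister at (321,256) and the dish on the right at (458,267). There are three green look-alikes: (345,333), (381,247) and (379,193). The side view shows the post top at about (343,263) and the canister cap at (330,229). I'll zoom in for exact pixels.

```bash
python3 - <<'E'
import cv2,numpy as np
a=cv2.imread("pics/top0.png")[165:300,235:355];b=cv2.imread("pics/side0.png")[200:320,242:372]
a=cv2.resize(a,None,fx=3.2,fy=3.2,interpolation=cv2.INTER_CUBIC);b=cv2.resize(b,None,fx=3.2,fy=3.2,interpolation=cv2.INTER_CUBIC)
o=np.zeros((max(a.shape[0],b.shape[0]),800,3),np.uint8)
o[:a.shape[0],:a.shape[1]]=a;o[:b.shape[0],384:384+b.shape[1]]=b;cv2.imwrite("pics/z0.png",o)
E
```

```text
(no output)
```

View pics/z0.png

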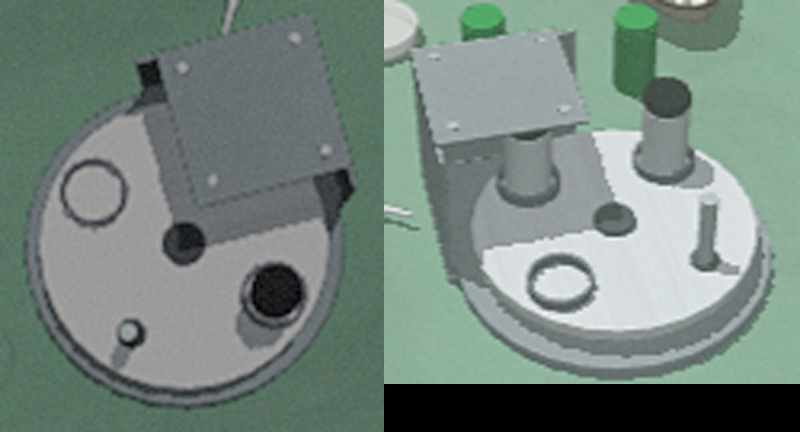

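In the zoom, the post top is at top-view (275.5,268.5) and side (343,262). The left canister's cap centre is at top (320.7,255.5) and side (330,230). The hub and the empty nest are also clear.

```bash
cat > h.py <<'E'
import numpy as np,cv2
from cell import bot
T=dict(K=np.array([[603.846,0,311.03],[0,603.846,233.958],[0,0,1]]))
def cams():
    return {c:bot.grab_frame(c) for c in("top","side")}
def P(f): return f["K"]@np.array(f["view"])[:3]
def tri(F,a,b):
    X=cv2.triangulatePoints(P(F["top"]),P(F["side"]),np.array(a,float).reshape(2,1),np.array(b,float).reshape(2,1))[:,0]
    return X[:3]/X[3]
def onz(f,uv,z):
    M=P(f);H=np.column_stack([M[:,0],M[:,1],M[:,2]*z+M[:,3]])
    p=np.linalg.solve(H,[uv[0],uv[1],1.]);return p[:2]/p[2]
E
python3 - <<'E'
from h import *
F=cams()
f=lambda u,v:((u+.5)/3.2-.5+235,(v+.5)/3.2-.5+165)
g=lambda u,v:((u-384+.5)/3.2-.5+242,(v+.5)/3.2-.5+200)
for n,a,b,z in[("post",(130,331),(709,200),.098),("cap",(275,291),(667,98),.108),("hub",(184,243),(614,220),.036),("empty",(94,193),(561,280),.046)]:
    print(n,tri(F,f(*a),g(*b)).round(4),onz(F["top"],f(*a),z).round(4),onz(F["side"],g(*b),z).round(4))
for c in F:
    for n in("dish","carousel_base"):
        d=bot.silhouettes(c,n)[0];m=d["pixels"].astype(np.uint8)
        k=max(cv2.findContours(m,0,2)[0],key=cv2.contourArea)
        r=cv2.minAreaRect(cv2.convexHull(k));print(c,n,r, onz(F[c],r[0],.022 if n=="dish" else .01).round(4))
        bx=cv2.boxPoints(r);print([onz(F[c],p,.044).round(3).tolist() for p in bx])
for n in("carton","beaker","petri"):
  print(n,onz(F["top"],bot.look_for("top",n)[0]["xy"],.02).round(3))
for p in[(345,333),(381,247),(379,193)]:print("green",onz(F["top"],p,.05).round(3))
# foot ellipse -> world circle from foot edge points (crop)
E
```

```text
post [0.4782 0.071  0.0952] [0.4781 0.0709] [0.4786 0.0739]
cap [ 0.5062 -0.0289  0.1029] [ 0.506  -0.0288] [ 0.5065 -0.0228]
hub [0.5433 0.0353 0.0389] [0.5434 0.0354] [0.5434 0.0323]
empty [0.5791 0.1005 0.0432] [0.5784 0.1004] [0.5797 0.1031]
top dish ((290.4316711425781, 244.46434020996094), (89.85343933105469, 80.06246948242188), 27.552810668945312) [0.5353 0.0396]
[[0.499, 0.173], [0.664, 0.09], [0.569, -0.095], [0.405, -0.011]]
top carousel_base ((294.62310791015625, 234.9676055908203), (110.80638122558594, 107.5997543334961), 75.25643920898438) [0.5586 0.0302]
[[0.647, 0.184], [0.714, -0.057], [0.465, -0.123], [0.401, 0.115]]
side dish ((332.6126708984375, 177.482666015625), (40.08720016479492, 54.06161880493164), 17.818889617919922) [ 0.4901 -0.3759]
[[0.57, -0.242], [0.523, -0.527], [0.404, -0.456], [0.465, -0.189]]
side carousel_base ((307.36798095703125, 262.0240173339844), (113.2344970703125, 101.78583526611328), 79.69515228271484) [ 0.5587 -0.0162]
[[0.721, -0.154], [0.453, -0.245], [0.426, 0.16], [0.636, 0.214]]
carton [0.526 0.045]
beaker [0.744 0.197]
petri [ 0.75  -0.226]
green [ 0.333 -0.087]
green [ 0.529 -0.169]
green [ 0.654 -0.165]
```

Call:
play_rows([
  [0,0,0,0,0,-0.166,0.2],
  [0,0,0,0,0,-0.166,0.2],
  [0,0,0,0,0,-0.166,0.2],
  [0,0,0,0,0,-0.166,0.2],
  [0,0,0,0,0,-0.166,0.2],
  [0,0,0,0,0,-0.166,0.2],
  [0,0,0,0,0,-0.168,0.2],
  [0,0,0,0,0,0,0.2],
])

```text
time: 2.45
tcp_pos: [0.2369, -0.5513, 0.2313]
tcp_rot: [-2.224, -2.219, -0.0]
wrist_force: [-0.2, 0.3, 0.8]
width: 0.6
finger_force: 0.0
```

Call:
play_rows([
  [0.052,0.02,0,0,0,0,0.2],
  [0.052,0.02,0,0,0,0,0.2],
  [0.052,0.02,0,0,0,0,0.2],
  [0.052,0.02,0,0,0,0,0.2],
  [0.052,0.02,0,0,0,0,0.2],
  [0.052,0.02,0,0,0,0,0.2],
  [0.052,0.02,0,0,0,0,0.2],
  [0.052,0.02,0,0,0,0,0.2],
  [0.052,0.02,0,0,0,0,0.2],
  [0.052,0.02,0,0,0,0,0.2],
  [0.052,0.02,0,0,0,0,0.2],
  [0.05,0.021,0,0,0,0,0.2],
])

```text
time: 3.95
tcp_pos: [0.479, 0.0724, 0.2316]
tcp_rot: [2.227, 2.215, 0.001]
wrist_force: [0.6, 0.1, 0.3]
width: 0.598
finger_force: 0.0
```

Call:
play_rows([
  [0,0,0.04,0,0,0,0.2],
  [0,0,0.04,0,0,0,0.2],
  [0,0,0.04,0,0,0,0.2],
  [-0.001,0,0.04,0,0,0,0.2],
  [0,0,0.007,0,0,0,0.2],
  [0,0,0,0,0,0,-1],
  [0,0,0,0,0,0,-1],
  [0,0,0,0,0,0,-1],
  [0,0,0,0,0,0,-1],
  [0,0,0,0,0,0,-1],
], squeeze=30)

```text
time: 5.2
tcp_pos: [0.4779, 0.0704, 0.0661]
tcp_rot: [-2.222, -2.219, -0.0]
wrist_force: [-11.2, 4.9, 9.2]
width: 0.138
finger_force: 29.5
```

```bash
python3 - <<'E'
from h import *
s=bot.observe();print(s["width"]*85,s["finger_force"])
c=np.array([.543,.0355])
a0=np.deg2rad(150.9)
for n in(20,):
  p=[c+.0745*np.array([np.cos(a0-t),np.sin(a0-t)]) for t in np.linspace(0,np.pi/2,n+1)]
  print(np.round(np.diff(p,axis=0)[:,::-1],4).tolist())
E
```

```text
11.77149814831453 29.466512203216553
[[0.005, 0.003], [0.0047, 0.0034], [0.0045, 0.0038], [0.0041, 0.0041], [0.0038, 0.0044], [0.0035, 0.0047], [0.0031, 0.005], [0.0027, 0.0052], [0.0023, 0.0054], [0.0018, 0.0056], [0.0014, 0.0057], [0.0009, 0.0058], [0.0005, 0.0058], [0.0, 0.0058], [-0.0004, 0.0058], [-0.0009, 0.0058], [-0.0014, 0.0057], [-0.0018, 0.0056], [-0.0022, 0.0054], [-0.0026, 0.0052]]
```

Call:
play_rows([
  [0.005,0.003,0,0,0,0,-1],
  [0.0047,0.0034,0,0,0,0,-1],
  [0.0045,0.0038,0,0,0,0,-1],
  [0.0041,0.0041,0,0,0,0,-1],
  [0.0038,0.0044,0,0,0,0,-1],
  [0.0035,0.0047,0,0,0,0,-1],
  [0.0031,0.005,0,0,0,0,-1],
  [0.0027,0.0052,0,0,0,0,-1],
  [0.0023,0.0054,0,0,0,0,-1],
  [0.0018,0.0056,0,0,0,0,-1],
])

```text
time: 6.45
tcp_pos: [0.5233, 0.1067, 0.066]
tcp_rot: [-2.222, -2.219, -0.003]
wrist_force: [-5.8, 6.6, 2.8]
width: 0.14
finger_force: 29.6
```

Call:
play_rows([
  [0.0014,0.0057,0,0,0,0,-1],
  [0.0009,0.0058,0,0,0,0,-1],
  [0.0005,0.0058,0,0,0,0,-1],
  [0,0.0058,0,0,0,0,-1],
  [-0.0004,0.0058,0,0,0,0,-1],
  [-0.0009,0.0058,0,0,0,0,-1],
  [-0.0014,0.0057,0,0,0,0,-1],
  [-0.0018,0.0056,0,0,0,0,-1],
  [-0.0022,0.0054,0,0,0,0,-1],
  [-0.0026,0.0052,0,0,0,0,-1],
  [0,0,0,0,0,0,-1],
])

```text
time: 7.82
tcp_pos: [0.5793, 0.0991, 0.0656]
tcp_rot: [-2.221, -2.219, 0.001]
wrist_force: [-11.7, 4.0, 14.7]
width: 0.139
finger_force: 31.2
```

Call:
play_rows([
  [-0.001,0.002,0,0,0,0,-1],
  [0,0,0,0,0,0,0.1],
  [0,0,0,0,0,0,0.1],
  [0,0,0,0,0,0,0.1],
  [0,0,-0.03,0,0,0,0.1],
  [0,0,-0.04,0,0,0,0.1],
  [0,0,-0.05,0,0,0,0.4],
  [-0.03,-0.045,-0.04,0,0,0,0.4],
  [-0.03,-0.055,0,0,0,0,0.4],
  [-0.03,-0.055,0,0,0,0,0.4],
  [0,0,0,0,0,0,0.4],
])

```text
time: 9.2
tcp_pos: [0.4269, 0.0084, 0.2208]
tcp_rot: [2.225, 2.218, -0.001]
wrist_force: [0.3, 0.5, 0.1]
width: 0.702
finger_force: 0.0
```

```bash
python3 - <<'E'
from h import *
F=cams();f=bot.grab_frame("wrist");cv2.imwrite("pics/w1.png",f["pixels"][:,:,::-1])
np.savez("w1.npz",K=f["K"],view=f["view"]);print(f["K"],f["view"].round(3),bot.observe()["wrist_force"])
a=F["top"]["pixels"][165:300,235:355,::-1];b=F["side"]["pixels"][200:320,242:372,::-1]
cv2.imwrite("pics/top1.png",F["top"]["pixels"][:,:,::-1])
k=lambda x:cv2.resize(x,None,fx=3.2,fy=3.2,interpolation=cv2.INTER_CUBIC)
a,b=k(a),k(b)
o=np.zeros((max(a.shape[0],b.shape[0]),800,3),np.uint8)
o[:a.shape[0],:a.shape[1]]=a;o[:b.shape[0],384:384+b.shape[1]]=b;cv2.imwrite("pics/z1.png",o)
E
```

```text
[[371.64829954   0.         320.09476672]
 [  0.         371.64829954 234.13489477]
 [  0.           0.           1.        ]] [[ 1.    -0.002  0.002 -0.43 ]
 [-0.002 -0.965  0.26  -0.022]
 [ 0.002 -0.26  -0.965  0.37 ]
 [ 0.     0.     0.     1.   ]] [-0.72000876 -0.32045841 -0.9063717 ]
```

View pics/z1.png

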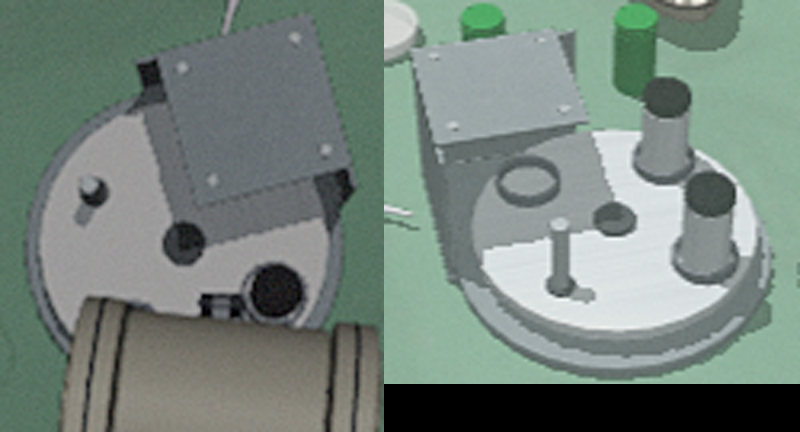

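View pics/w1.png

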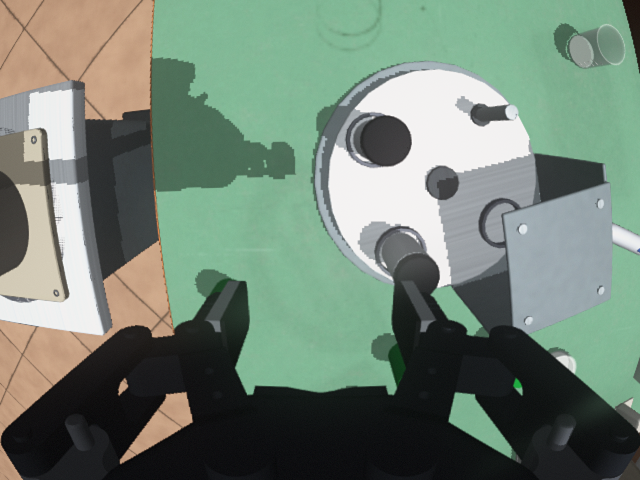

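The carousel has turned: the post is now at the far left and both canisters stand in their front nests. The left cap is at side-crop (711,194) and wrist (384,140). The right cap is at top-crop (275,290) and side-crop (668,98).

```bash
cat >> h.py <<'E'
def ray(f,uv,fish=False):
    K=np.array(f["K"]);V=np.array(f["view"]);d=np.array([(uv[0]-K[0,2])/K[0,0],(uv[1]-K[1,2])/K[1,1]])
    if fish:
        r=np.hypot(*d);v=np.r_[d/r*np.sin(r),np.cos(r)]
    else: v=np.r_[d,1]
    R=V[:3,:3];v=R.T@v;return -R.T@V[:3,3],v/np.linalg.norm(v)
def meet(*rs):
    A=sum(np.eye(3)-np.outer(v,v) for o,v in rs);b=sum((np.eye(3)-np.outer(v,v))@o for o,v in rs)
    return np.linalg.solve(A,b)
def atz(r,z): return (r[0]+r[1]*(z-r[0][2])/r[1][2])[:2]
E
python3 - <<'E'
from h import *
F=cams();W=dict(np.load("w1.npz"))
f=lambda u,v:((u+.5)/3.2-.5+235,(v+.5)/3.2-.5+165)
g=lambda u,v:((u-384+.5)/3.2-.5+242,(v+.5)/3.2-.5+200)
sl=ray(F["side"],g(711,194));wl=ray(W,(384,140),1)
print("L",meet(sl,wl).round(4),atz(sl,.108).round(4),atz(wl,.108).round(4))
tr=ray(F["top"],f(275,290.5));sr=ray(F["side"],g(668,98));wr=ray(W,(416,276),1)
print("R",meet(tr,sr).round(4),meet(wr,tr,sr).round(4),atz(tr,.108).round(4),atz(sr,.108).round(4),atz(wr,.108).round(4))
print("post",atz(ray(F["top"],f(89,184)),.098),atz(ray(W,(512,113),1),.098))
# dish: cream blob in top view by colour
im=F["top"]["pixels"];m=np.zeros((480,640),np.uint8)
for c in F:
  for d in bot.silhouettes(c,"dish")[:3]:
    k=d["pixels"];ys,xs=np.nonzero(k);print(c,d["score"],d["xy"],k.sum(),xs.min(),xs.max(),ys.min(),ys.max())
    if c=="top" and xs.min()>390:
        q=np.array([atz(ray(F["top"],p),.044) for p in zip(xs,ys)],np.float32)
        r=cv2.minAreaRect(q);print("dish rect",r)
E
```

```text
L [0.4765 0.0718 0.1014] [0.478  0.0784] [0.4744 0.0721]
R [ 0.506  -0.0289  0.103 ] [ 0.5055 -0.0296  0.1024] [ 0.5064 -0.0288] [ 0.5057 -0.0228] [ 0.5029 -0.0281]
post [0.57980226 0.10044359] [0.57898212 0.09911111]
top 0.71 [459.9, 265.7] 4732 405 513 236 300
dish rect ((0.49028390645980835, -0.3574230372905731), (0.25635284185409546, 0.12674444913864136), 76.58145904541016)
side 0.85 [332.3, 180.9] 1324 312 354 157 206
side 0.69 [342.3, 271.0] 468 334 351 253 284
```

Call:
play_rows([
  [0.0315,0.025,0,0,0,0,0.4],
  [0.032,0.025,0,0,0,0,0.4],
  [0,0,0.04,0,0,0,0.4],
  [0,0,0.04,0,0,0,0.4],
  [0,0,0.04,0,0,0,0.4],
  [0,0,0.03,0,0,0,0.4],
  [0,0,0.009,0,0,0,0.4],
  [0,0,0,0,0,0,0.4],
])

```text
time: 10.55
tcp_pos: [0.4802, 0.0735, 0.0623]
tcp_rot: [-2.222, -2.22, 0.001]
wrist_force: [-0.2, 0.4, 0.9]
width: 0.7
finger_force: 0.0
```

Call:
play_rows([
  [0,0,0,0,0,0,-1],
  [0,0,0,0,0,0,-1],
  [0,0,0,0,0,0,-1],
  [0,0,0,0,0,0,-1],
  [0,0,0,0,0,0,-1],
], squeeze=35)

```text
time: 11.18
tcp_pos: [0.4808, 0.0734, 0.0642]
tcp_rot: [2.222, 2.22, 0.002]
wrist_force: [-3.5, 0.4, 5.3]
width: 0.422
finger_force: 34.3
```

```bash
python3 - <<'E'
from h import *
s=bot.observe();print(s)
f=bot.grab_frame("side")["pixels"][170:320,242:372,::-1];cv2.imwrite("pics/s2.png",cv2.resize(f,None,fx=3,fy=3))
E
```

```text
{'time': 11.175, 'q': array([ 4.59178780e-02, -2.78515395e-02,  1.96969031e+00,  2.04243763e-04,
        1.19817045e+00,  4.68348688e-02]), 'dq': array([-0.0005949 , -0.00108545, -0.00104207, -0.00043506,  0.0008444 ,
       -0.00211789]), 'effort': array([-4.34753923e-01, -4.20793998e+01, -4.49788213e+01, -1.73662095e-01,
       -1.46532755e+00, -2.41634400e-03]), 'tcp_pos': array([0.48084146, 0.07341824, 0.06419348]), 'tcp_rot': array([2.22188664e+00, 2.21968540e+00, 2.03911601e-03]), 'wrist_force': array([-3.47383339,  0.39898123,  5.26858595]), 'ft_torque': array([ 0.03307724,  0.67438943, -0.03148995]), 'finger_force': 34.279501140117645, 'width': 0.42214383138805106}
```

View pics/s2.png

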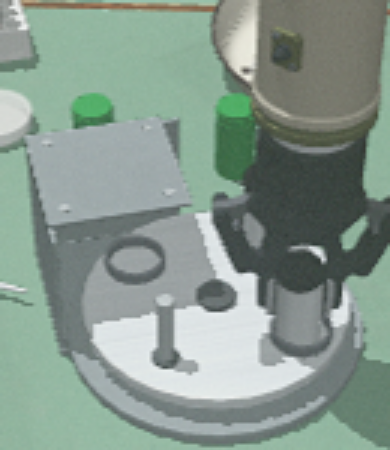

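The left canister is held between the pads with a 35.9 mm opening, still upright in its nest. I'll ease x back slightly, since it presses on the ring, then lift.

Call:
play_rows([
  [0,-0.002,0,0,0,0,-1],
  [0,0,-0.01,0,0,0,-1],
  [0,0,-0.015,0,0,0,-1],
  [0,0,-0.015,0,0,0,-1],
  [0,0,-0.005,0,0,0,-1],
  [0,0,0,0,0,0,-1],
  [0,0,0,0,0,0,-1],
  [0,0,0,0,0,0,-1],
  [0,0,0,0,0,0,-1],
])

```text
time: 12.35
tcp_pos: [0.4779, 0.0733, 0.107]
tcp_rot: [-2.222, -2.22, 0.001]
wrist_force: [-0.4, 0.1, -1.6]
width: 0.423
finger_force: 35.1
```

```bash
python3 - <<'E'
from h import *
r=[]
for i in range(4):
    bot.grab_frame("side");s=bot.observe();r.append(s["wrist_force"])
print(np.round(r,2),s["effort"],s["q"],s["tcp_pos"])
E
```

```text
[[ 0.08 -0.45 -0.64]
 [ 1.19 -0.23 -1.25]
 [ 0.63 -0.48 -1.28]
 [-0.07 -0.7  -1.97]] [ 2.14626011e-04 -4.27073157e+01 -4.74794984e+01 -1.19908429e-03
  4.85132507e-03 -9.00285227e-05] [ 4.60012125e-02 -9.01013185e-02  1.94362862e+00  8.14702775e-06
  1.28819126e+00  4.70091501e-02] [0.47812258 0.07326682 0.10736138]
```

Call:
play_rows([
  [0,0,0.015,0,0,0,-1],
  [0,0,0.015,0,0,0,-1],
  [0,0,0.008,0,0,0,-1],
  [0,0,0.004,0,0,0,-1],
  [0,0,0.002,0,0,0,-1],
  [0,0,0,0,0,0,-1],
])

```text
time: 13.3
tcp_pos: [0.4784, 0.0733, 0.0642]
tcp_rot: [2.222, 2.22, 0.0]
wrist_force: [-2.4, -0.2, 2.7]
width: 0.419
finger_force: 35.6
```

Call:
play_rows([
  [0,0,0,0,0,0,0.4],
  [0,0,0,0,0,0,0.4],
  [0,0,0,0,0,0,0.4],
  [0,0,-0.03,0,0,0,0.4],
  [0,0,-0.04,0,0,0,0.4],
  [-0.034,0.009,-0.03,0,0,0,0.4],
  [-0.034,0.009,0,0,0,0,0.4],
  [-0.034,0.009,0,0,0,0,0.4],
  [0,0,0,0,0,0,0.4],
])

```text
time: 14.42
tcp_pos: [0.5054, -0.0307, 0.1635]
tcp_rot: [2.225, 2.217, -0.0]
wrist_force: [-0.8, 0.4, -0.8]
width: 0.699
finger_force: 0.0
```

```bash
python3 - <<'E'
from h import *
F=cams();s=bot.observe();print(s["tcp_pos"],s["wrist_force"])
f=F["side"]["pixels"][170:320,242:372,::-1];cv2.imwrite("pics/s3.png",cv2.resize(f,None,fx=3,fy=3))
E
```

```text
[ 0.5048448  -0.02868301  0.16323697] [0.22531378 0.11434456 0.18052812]
```

View pics/s3.png

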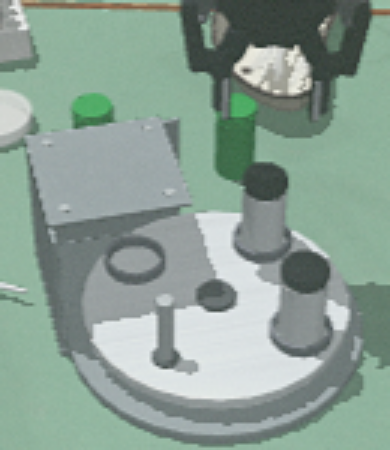

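The left canister stands upright in its nest again, and the gripper is over the right one. Next I'll descend and grip it.

Call:
play_rows([
  [0,0.001,0.04,0,0,0,0.4],
  [0,0,0.04,0,0,0,0.4],
  [0,0,0.015,0,0,0,0.4],
  [0,0,0.005,0,0,0,0.4],
  [0,0,0,0,0,0,-1],
  [0,0,0,0,0,0,-1],
  [0,0,0,0,0,0,-1],
  [0,0,0,0,0,0,-1],
  [0,0,0,0,0,0,-1],
])

```text
time: 15.65
tcp_pos: [0.5072, -0.0289, 0.065]
tcp_rot: [2.221, 2.219, 0.003]
wrist_force: [-1.7, 1.4, 7.1]
width: 0.418
finger_force: 36.1
```

Call:
play_rows([
  [0,0,-0.01,0,0,0,-1],
  [0,0,-0.015,0,0,0,-1],
  [0,0,-0.015,0,0,0,-1],
  [0,0,-0.005,0,0,0,-1],
  [0,0,0,0,0,0,-1],
  [0,0,0,0,0,0,-1],
  [0,0,0,0,0,0,-1],
  [0,0,0,0,0,0,-1],
])

```text
time: 16.65
tcp_pos: [0.5057, -0.0287, 0.108]
tcp_rot: [-2.222, -2.22, 0.001]
wrist_force: [0.3, -0.4, -2.9]
width: 0.419
finger_force: 35.7
```

```bash
python3 - <<'E'
from h import *
r=[]
for i in range(6):
    bot.grab_frame("side");s=bot.observe();r.append(s["wrist_force"])
print(np.round(r,2)[:,2],s["tcp_pos"],s["width"])
E
```

```text
[-3.23 -3.02 -3.96 -2.47 -2.72 -3.  ] [ 0.50600971 -0.02876352  0.10841184] 0.41576442977299116
```

The right canister reads about 3.0 N against 1.3 N for the left, so the right one is heavier. I'll raise it and carry it to the dish.

Call:
play_rows([
  [0,0,-0.02,0,0,0,-1],
  [0,0,-0.025,0,0,0,-1],
  [0,0,-0.02,0,0,0,-1],
  [-0.02,-0.001,0,0,0,0,-1],
  [-0.04,-0.002,0,0,0,0,-1],
  [-0.048,-0.003,0,0,0,0,-1],
  [-0.048,-0.003,0,0,0,0,-1],
  [-0.048,-0.002,0,0,0,0,-1],
  [-0.048,-0.002,0,0,0,0,-1],
  [-0.04,-0.002,0,0,0,0,-1],
  [-0.024,-0.001,0,0,0,0,-1],
  [-0.012,0,0,0,0,0,-1],
], squeeze=50)

```text
time: 18.45
tcp_pos: [0.4896, -0.3575, 0.1732]
tcp_rot: [-2.223, -2.219, -0.0]
wrist_force: [0.6, 0.7, -2.7]
width: 0.414
finger_force: 50.8
```

Call:
play_rows([
  [0,0,0,0,0,0,-1],
  [0,0,0,0,0,0,-1],
  [0,0,0,0,0,0,-1],
  [0,0,0,0,0,0,-1],
  [0,0,0,0,0,0,-1],
  [0,0,0,0,0,0,-1],
  [0,0,0,0,0,0,-1],
  [0,0,0,0,0,0,-1],
])

```text
time: 19.45
tcp_pos: [0.4897, -0.3568, 0.1735]
tcp_rot: [2.223, 2.22, 0.0]
wrist_force: [-0.8, -0.4, -3.8]
width: 0.411
finger_force: 50.8
```

```bash
python3 - <<'E'
from h import *
F=cams();a=F["top"]["pixels"][:,:,::-1][130:370,200:560];b=F["side"]["pixels"][:,:,::-1][60:330,200:500]
o=np.zeros((270,660,3),np.uint8);o[:240,:360]=a;o[:,360:]=b;cv2.imwrite("pics/e.png",o)
print(bot.observe())
E
```

```text
{'time': 19.55, 'q': array([-7.14253764e-01,  1.78712961e-01,  1.54110832e+00, -7.24150767e-06,
        1.42181162e+00, -7.13172122e-01]), 'dq': array([-1.30666922e-06,  1.37374014e-03, -5.39219537e-04, -3.84919442e-05,
       -1.34026819e-03, -1.55784520e-03]), 'effort': array([ 7.91327271e-03, -6.02563548e+01, -5.06894875e+01,  2.56959749e-03,
        3.79288496e-03,  1.67406470e-04]), 'tcp_pos': array([ 0.48969566, -0.35678391,  0.17343872]), 'tcp_rot': array([-2.22261332e+00, -2.22021293e+00,  1.57475863e-05]), 'wrist_force': array([ 0.29505542,  0.00389758, -3.26673108]), 'ft_torque': array([-0.04501843,  0.00254542,  0.0330339 ]), 'finger_force': 50.78232988715172, 'width': 0.4145736269927467}
```

View pics/e.png

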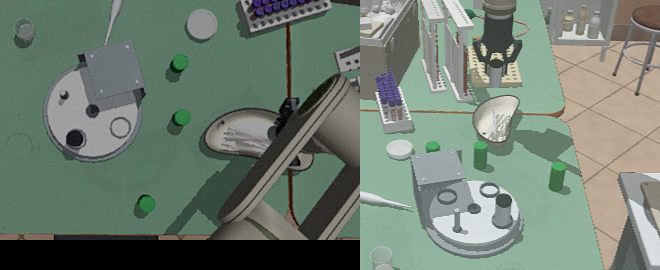

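The final view shows the left canister upright in its nest, and the right one held upright over the dish, which hasn't moved. I'm handing in the job.

```bash
python3 -c "
from cell import bot
print(bot.close_job())"
```

```text
the job is handed in; nothing more can be done
None
```

The job is handed in, with no verdict returned: the carousel is at its index position, the lighter left canister (about 1.3 N) is back in its nest, and the heavier right one (about 3.0 N) is held still and upright about 10 cm above the dish middle.

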